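# Seat the pipe in its clamps and hold the hidden bolt head

## Task

The thin-walled steel pipe at the front of the pipe support is still riding up in its two open clamps: press it straight down until it is fully home. Then reach down into the gap behind the clamp that has its bolt in (between that clamp and the big drain pipe) and grip the hidden bolt head firmly across two flats with both jaws, so that it cannot turn while the nut in front is done up. Finish while still holding the bolt head; do not spin the bolt round, and leave the loose things on the bench where they are.

Things in the scene. Friction and masses are not known exactly. Their poses are not given: they have to be found in the camera images.
- front_pipe (a joint): how far the front pipe still stands above its seat, in m: 0 is fully home, 0.004 to 0.008 at the start. The pipe slides straight down as one piece wherever it is pressed, needs a push of about 10 N to move, and stays where it is left (no spring).
- pipe_top (a point): top of the front pipe half-way along it, midway between the clamps; moves with the pipe. Bare bright pipe, 76 mm diameter, 400 mm long, level; its top is 123 mm above the bench when home. Axes: x level, from the front pipe to the drain pipe; y along the pipes; z up. The 40 mm wide clamps are centred 110 mm either side (y), with bare pipe between.
- bolt_head (a point): centre of the hexagon bolt head, 164 mm above the bench; 24 mm across flats, 10 mm thick along the bolt. Axes are the clamp's, not turning with the bolt: x along the bolt, out of the head towards the drain pipe; y along the pipes; z up. Nut and shank end lie to -x. Free for 60 mm to either side along y.
- bolt (a joint): angle of the bolt about its axis in rad, 0 when two flats stand upright (facing y and -y of bolt_head); up to 0.3 either way at the start. It turns easily (0.04 N m), so jaws closing along y square it up to 0.
- bolted_clamp: the fixed clamp with the bolt, on the left or the right channel; origin on the bench under its middle, axes as bolt_head. Two ears of flat steel stand up 16 mm apart, 40 mm wide (y), 6 mm thick, tops at 189 mm. Back ear's rear face is at x = 14 mm, then a 3 mm washer, then the head at x = 17 to 27 mm. Beside the ear the clamp's round back reaches 136 mm high.
- empty_clamp: the fixed clamp without a bolt (empty holes in its ears), same shape, on the other channel, 220 mm away along the pipes; origin on the bench under its middle
- stand: the fixed support: two steel channels 41 mm high along x, 220 mm apart, and the big grey drain pipe, 125 mm diameter (strap: 128 mm), level along y at x = 116 mm, axis 107 mm and top 170 mm high. Origin on the bench under the middle of the front pipe. Between the back ears and the drain pipe is a gap of about 50 mm at 145 mm height.
- spare_bolt: loose bystander: hexagon bolt standing on its head in front of the front pipe, between the channels; 24 mm across flats, 72 mm tall; origin at its foot
- spare_nut: loose bystander: hexagon nut lying flat in front of the front pipe, 24 mm across flats, 13 mm high; origin at its underside
- spanner: loose bystander: open-ended steel spanner lying near the robot, 220 mm long; origin at its middle on the bench
- coupling: loose bystander: metal pipe coupling (sleeve) standing on end, 88 mm diameter, 75 mm high; origin at its underside
- tape_measure: loose bystander: black tape measure, 36 x 72 x 66 mm; origin at its underside
- part_box: loose bystander: wooden part box with finger holes, 160 x 100 x 85 mm; origin at its underside
- jar_of_screws: loose bystander: glass jar with a steel cap, 68 mm diameter, 90 mm high; origin at its underside

How it is judged:
By the outcome, as a careful person would: the job done as asked, in the order asked, and still so for the second after the job is handed in, while the arm keeps its last pose, push and grip.
It also fails if it takes over 43 s, if anything falls off the work surface, if the arm or the gripper's body presses on something with over 40 N, if the wrist force passes 120 N, or if a joint passes its speed limit or range.

## Robot

A 6-joint arm with a two-finger parallel gripper is mounted at the origin on the work surface. World frame = base frame: x ahead of the robot, y to its left, z up, the work surface at z = 0. Lengths are in m, angles in rad, forces in N, time in s.
With the tool pointing down it reaches from about 0.375 to 0.925 m from the base axis. Payload 5.7 kg.
Tool frame: the origin (TCP) lies on the centre line of the jaws, within the pads' length; the fingertips stand 22 mm ahead of it and the grasp point (between the pads) lies 3 mm ahead of it; z points along the fingers, y is the direction in which the jaws open and shut (so a half turn about z gives the same grasp; the last joint's range is limited). The gripper opens to 85 mm and grips with 20 to 120 N. Pads are 22 mm wide; open, the fingers measure 114 mm over their backs; the gripper's body (76 mm by 85 mm) begins 54 mm behind the grasp point. The pads swing forward as they close: fully open they stand 13 mm farther back than shut.
Start: joints at [1.207, 0.359, 1.51, -0, 1.272, -0.115], TCP at [0.148, 0.581, 0.253] pointing down, gripper open.
Joint ranges: [-2.97, 2.97], [-1.01, 2.36], [0.21, 2.38], [-0.96, 4.11], [0.2, 2.71], [-2.98, 2.98]. Speed limits (rad/s): [2.39, 2.39, 3.14, 3.14, 3.14, 3.14].

## Interface

Orientations are given as a unit quaternion [x, y, z, w].
In Python, from station import env gives the robot as it stands.
- The arm moves only by the tool apply_moves, never from a script. Its argument "series" is a list that holds one entry, the list of rows, each a list of 4 numbers: the shift along the tool's x, y, z in m, then the turn about the tool's z in degrees. A call has 1 to 12 rows; each row is the pose to reach, as a shift and turn from the pose commanded when the call began, along the tool's axes at that moment; what a row does not reach only later rows make up. A row lasts 1/10 s, in which the tool goes at most 50 mm and 8.59 degrees, less where a joint would pass 70% of its speed; a pose out of reach is approached as far as the arm can. A call with a gripper value outside its range is refused whole. "grip" is the finger opening in m, from 0 to 0.0854, set as the call begins (left out, the last holds). The fingers move at their own pace and stop on an object; the grip force is fixed at half the most. Time passes only in rows, so rows that repeat a pose let the fingers close. It gives the time, the measured TCP pose, the force and the opening at its end, in the units of the state.
- env.sense(): the state, without advancing time (a new reading comes with each control period).
- env.grab_frame(name): name is "scene" or "top" or "wrist"; returns (picture, depth): 384x512x3 uint8, red, green, blue; 384x512 float32, m along the optical axis (not along the pixel's ray), 0 where there is no reading.
- env.camera_model(name): a dict with "intrinsics" (3x3 intrinsics, pixels), "xyz" and "rotation" of the camera in the world; the wrist camera has in their place "T_tool_cam" (4x4, takes a point from camera to tool coordinates, whose origin is the TCP and whose axes are the flange's). Camera axes: x right, y up, looking along -z (the intrinsics and any distortion apply to the point x, -y, -z); pixel columns grow to the right and rows downward; lengths in m; the calibration is good to about 2 mm. A picture is of the moment at which its call begins: read the wrist's pose just before it. camera_model takes no time and is no camera call.
- env.sign_off(): hands the job in, once; it reports no verdict.
The state is a dict: "time_s": time; "qpos": joint angles; "dq": joint speeds; "joint_torque": joint torques, N m; "ee_pos": TCP position; "tcp_rot": TCP orientation; "contact_force": force on the tool from outside, world axes, zero at the start; "moment": the same for the moment, N m; "width": finger opening in m.
Only numpy, scipy, OpenCV 4.12 (cv2) and the standard library are available. Lean on these libraries where they do the work, as an engineer would, in place of code of your own. Each camera call takes 0.05 s, during which the arm holds its last target. There are 200 camera calls.

## Working session

There is one attempt and no reset: what is moved stays moved. The work goes in short steps, Python scripts to look and compute and a tool call to move; the robot and the scene stay as the last step left them, time stands still between calls to the robot, and variables do not carry over. Pictures are saved under pics/ and viewed, about 8 in all and at most 12, crops included, and the job is handed in when it is done.

Besides the shell and the picture viewer there is one more tool, called after "Emit:" by a JSON object that holds its "method" and its "body". apply_moves: Moves the arm, as the interface text tells. Its arguments: {"type":"object","properties":{"series":{"type":"array"},"grip":{"type":"number"}},"required":["series"]}

```bash
mkdir -p pics; cat > h.py <<'E'
import numpy as np, cv2
from station import env
from scipy.spatial.transform import Rotation as R
def cam(name):
    m=env.camera_model(name); s=env.sense()
    K=np.array(m["intrinsics"])
    if "T_tool_cam" in m:
        T=np.eye(4);T[:3,:3]=R.from_quat(s["tcp_rot"]).as_matrix();T[:3,3]=s["ee_pos"]
        T=T@np.array(m["T_tool_cam"])
    else:
        T=np.eye(4)
        r=np.array(m["rotation"]);T[:3,:3]=r if r.shape==(3,3) else R.from_quat(r).as_matrix();T[:3,3]=m["xyz"]
    return K,T,m
def shot(name,fn=None):
    K,T,m=cam(name); p,d=env.grab_frame(name)
    if fn: cv2.imwrite(fn,p[:,:,::-1])
    v,u=np.mgrid[:d.shape[0],:d.shape[1]]
    X=np.stack([(u-K[0,2])/K[0,0]*d,-(v-K[1,2])/K[1,1]*d,-d],-1)@T[:3,:3].T+T[:3,3]
    X[d==0]=np.nan
    return p,d,X,K,T
E
python3 - <<'E'
from h import *
print(env.sense())
a=[]
for n in("scene","top"):
    p,d,X,K,T=shot(n); print(n,K.tolist(),T.round(3).tolist(),[k for k in env.camera_model(n)]); np.savez(n+'0.npz',p=p,d=d,X=X,K=K,T=T)
    cv2.imwrite(f'pics/{n}0.png',cv2.resize(p[:,:,::-1],(768,576)))
E
```

```text
{'time_s': 0.0, 'qpos': array([ 1.20691298e+00,  3.59549359e-01,  1.51143591e+00,  3.49794683e-05,
        1.27247137e+00, -1.15077123e-01]), 'dq': array([ 0.00092249, -0.00020982, -0.00124986, -0.00138303, -0.00073773,
       -0.00225007]), 'joint_torque': array([ 2.23881158e-03, -5.27625060e+01, -2.78616750e+01,  1.48982667e-04,
        1.33460260e-02,  3.97790899e-06]), 'ee_pos': array([0.14750527, 0.58093605, 0.2524258 ]), 'tcp_rot': array([ 1.24087544e-01,  9.92270836e-01, -9.01433628e-04, -2.37302715e-04]), 'contact_force': array([-0.00612844, -0.52907205, -0.2261844 ]), 'moment': array([-0.00701558,  0.00449958,  0.03145837]), 'width': 0.08558546904198569}
scene [[359.3357714854399, 0.0, 261.9769385995588], [0.0, 359.3357714854399, 187.80782900147346], [0.0, 0.0, 1.0]] [[0.633, -0.57, 0.524, 0.996], [0.774, 0.456, -0.439, -0.427], [0.011, 0.684, 0.73, 0.863], [0.0, 0.0, 0.0, 1.0]] ['intrinsics', 'xyz', 'rotation']
top [[372.1662855203157, 0.0, 260.32906900176397], [0.0, 372.1662855203157, 193.73111187273796], [0.0, 0.0, 1.0]] [[0.022, 0.989, -0.144, 0.331], [-1.0, 0.024, 0.017, 0.011], [0.02, 0.143, 0.99, 1.135], [0.0, 0.0, 0.0, 1.0]] ['intrinsics', 'xyz', 'rotation']
```

View pics/scene0.png

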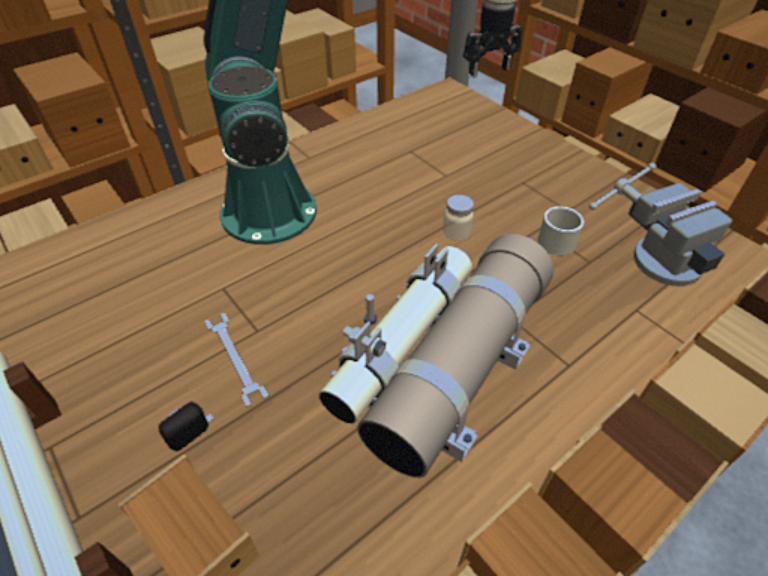

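View pics/top0.png

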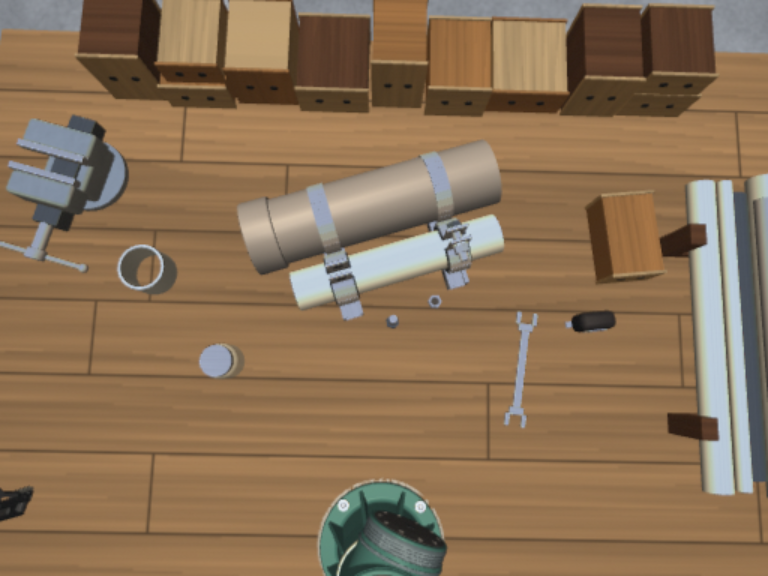

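The bolted clamp is the near one in the scene view (head at about 378,348), which is the right one in the top view (about 457,245). The empty clamp is at top (340,275). I'll measure from depth next.

```bash
python3 - <<'E'
from h import *
from scipy.optimize import least_squares
for n in("scene","top"):
    f=np.load(n+'0.npz'); X=f['X'];p=f['p'].astype(int)
    S=p.max(-1)-p.min(-1)
    c=np.array([.53,-.03])
    reg=(np.hypot(X[...,0]-.5,X[...,1]+.02)<.3)&(X[...,2]>.06)
    white=reg&(p.min(-1)>170)&(S<60)
    # drain: brownish grey
    drain=reg&(X[...,2]>.1)&(p[...,0]>p[...,2]+15)&(p[...,0]<200)&(S<60)
    for nm,mk,r in(("front",white,.038),("drain",drain,.0625)):
        P=X[mk]; P=P[np.isfinite(P).all(1)]
        c=np.linalg.lstsq(np.c_[P[:,1],np.ones(len(P))],P[:,0],rcond=None)[0]
        def res(q): # q: angle, offset, z
            nn=np.array([np.cos(q[0]),np.sin(q[0])])
            return np.hypot(P[:,:2]@nn-q[1],P[:,2]-q[2])-r
        a0=-np.arctan(c[0]); s=least_squares(res,[a0,(P[:,:2]@[np.cos(a0),np.sin(a0)]).mean(),.09],loss='soft_l1',f_scale=.002)
        t=P[:,:2]@np.array([-np.sin(s.x[0]),np.cos(s.x[0])])
        print(n,nm,len(P),s.x.round(4),'rms',np.sqrt((s.fun**2).mean()).round(4),'t',np.percentile(t,[0,.5,50,99.5,100]).round(4))
E
python3 - <<'E'
import sys; sys.path.insert(0,'.')
import os; os.chdir('.')
import numpy as np
for n in("scene","top"):
    f=np.load(n+'0.npz'); X=f['X']
    P=X[(np.hypot(X[...,0]-.5,X[...,1]+.02)<.3)&(X[...,2]>.165)&(X[...,2]<.195)]
    np.save(n+'ears.npy',P)
E
```

```text
scene front 2142 [0.3133 0.5036 0.0907] rms 0.0098 t [-0.3999 -0.3806 -0.2088  0.0157  0.022 ]
scene drain 5602 [0.3116 0.6192 0.1079] rms 0.0162 t [-0.4014 -0.3996 -0.2124  0.0663  0.0715]
top front 2449 [0.297  0.512  0.0895] rms 0.0301 t [-0.3743 -0.3716 -0.1546  0.0562  0.0773]
top drain 6164 [0.3193 0.6202 0.1068] rms 0.0277 t [-0.4067 -0.4042 -0.1805  0.0653  0.0687]
```

```bash
python3 - <<'E'
from h import *
th=.312;n_=np.array([np.cos(th),np.sin(th)]);t_=np.array([-n_[1],n_[0]])
for n in("scene","top"):
    f=np.load(n+'0.npz'); X=f['X']
    a=X[...,:2]@n_;b=X[...,:2]@t_
    m=(a>.46)&(a<.535)&(b>-.45)&(b<.1)&(X[...,2]>.15)&(X[...,2]<.2)
    A,B,Z=a[m],b[m],X[...,2][m]
    for lo,hi in((-.45,-.19),(-.19,.1)):
        k=(B>lo)&(B<hi); print(n,k.sum(),'z',np.percentile(Z[k],[50,98]).round(3),'a',np.percentile(A[k],[2,50,98]).round(4),'b',np.percentile(B[k],[2,10,50,90,98]).round(4))
        k&=Z>.18;print('  top', k.sum(),'a',np.percentile(A[k],[2,50,98]).round(4),'b',np.percentile(B[k],[2,50,98]).round(4))
    m=(a>.49)&(a<.515)&(b>-.45)&(b<.1)&(X[...,2]>.115)&(X[...,2]<.145)&(f['p'].min(-1)>170)
    B=b[m];k=(B>-.25)&(B<-.11);print(n,'pipe',np.percentile(X[...,2][m],[10,50,90]).round(4),np.percentile(B,[0,2,98,100]).round(4))
    # front view of horizontal profile
    m=(b>-.23)&(b<-.14)&(a>.44)&(a<.53)&(X[...,2]>.1); P=np.c_[a[m],X[...,2][m]]
    from scipy.optimize import least_squares
    s=least_squares(lambda q:np.hypot(P[:,0]-q[0],P[:,1]-q[1])-.038,[.503,.09],loss='soft_l1',f_scale=.001);print('mid fit',s.x.round(4),len(P))
p=np.load('scene0.npz')['p'][130:300,190:390,::-1];q=np.load('top0.npz')['p'][130:220,180:350,::-1]
cv2.imwrite('pics/crop.png',np.hstack([cv2.resize(p,(470,400),interpolation=2)]))
E
```

```text
scene 393 z [0.175 0.191] a [0.4644 0.5007 0.5318] b [-0.3114 -0.3102 -0.297  -0.2803 -0.2747]
  top 116 a [0.4912 0.513  0.5192] b [-0.3113 -0.2939 -0.2745]
scene 195 z [0.174 0.192] a [0.4911 0.4968 0.5186] b [-0.0924 -0.091  -0.0768 -0.0585 -0.0541]
  top 75 a [0.4905 0.4966 0.5184] b [-0.0922 -0.0757 -0.0556]
scene pipe [0.1262 0.128  0.1298] [-0.3812 -0.3773  0.0105  0.0197]
mid fit [0.5038 0.0907] 537
top 290 z [0.174 0.191] a [0.4645 0.4969 0.5327] b [-0.3097 -0.3037 -0.2902 -0.2776 -0.2726]
  top 79 a [0.4939 0.4999 0.5213] b [-0.3099 -0.2916 -0.2728]
top 151 z [0.184 0.19 ] a [0.493  0.5147 0.5207] b [-0.0915 -0.0887 -0.0731 -0.0568 -0.0536]
  top 88 a [0.493  0.5074 0.5212] b [-0.0911 -0.0727 -0.0536]
top pipe [0.1229 0.126  0.1289] [-0.3819 -0.3742  0.0112  0.017 ]
mid fit [0.508  0.0892] 701
```

View pics/crop.png

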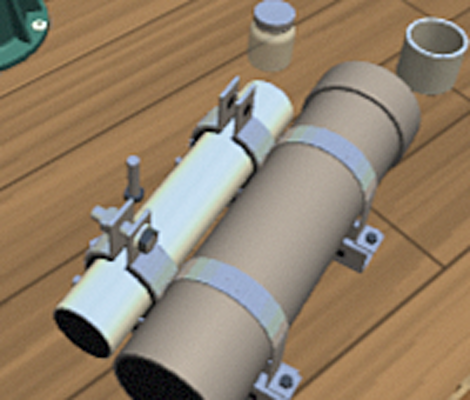

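```bash
cat >> h.py <<'E'
TH=.312
def w(a,b): # stand axes a (x), b (y) -> world
    c,s=np.cos(TH),np.sin(TH); return np.array([a*c-b*s,a*s+b*c])
def go(a,b,z):
    s=env.sense();M=R.from_quat(s["tcp_rot"]).as_matrix()
    d=np.r_[w(a,b),z]-s["ee_pos"]
    yaw=np.arctan2(M[1,1],M[0,1]); e=np.degrees(yaw-(np.pi/2+TH)); e=(e+90)%180-90
    P=s["ee_pos"];c,sn=np.cos(TH),np.sin(TH)
    print("t",s["time_s"],"shift",(d@M).round(4),"turn",e.round(2),"now ab z",(P[:2]@[c,sn]).round(4),(P[:2]@[-sn,c]).round(4),P[2].round(4),"F",s["contact_force"].round(1),"w",s["width"].round(4))
E
python3 -c "
from h import *
go(.505,-.182,.25)"
```

```text
Traceback (most recent call last):
  File "h.py", line 29, in go
    print("t",s["time_s"],"shift",(d@M).round(4),"turn",e.round(2),"now ab z",(P[:2]@[c,sn]).round(4),(P[:2]@[-sn,c]).round(4),P[2].round(4),"F",s["contact_force"].round(1),"w",s["width"].round(4))
                                                                                                                                                                                 ^^^^^^^^^^^^^^^^
AttributeError: 'float' object has no attribute 'round'
```

```bash
sed -i 's/s\["width"\].round(4)/round(s["width"],4)/' h.py
python3 -c "
from h import *
go(.505,-.182,.25)"
```

```text
t 0.1 shift [-0.5245 -0.4849  0.0032] turn -32.13 now ab z 0.3187 0.5076 0.2525 F [-0.1 -0.1  0.3] w 0.0854
```

Emit:
{"method": "apply_moves", "body": {"series": [[[-0.03,-0.027,0,-4],[-0.065,-0.06,0,-8],[-0.1,-0.092,0,-12],[-0.135,-0.125,0,-16],[-0.17,-0.157,0,-20],[-0.205,-0.19,0,-24],[-0.24,-0.222,0,-28],[-0.275,-0.254,0,-32.1],[-0.31,-0.287,0,-32.1],[-0.345,-0.319,0,-32.1],[-0.38,-0.351,0,-32.1],[-0.415,-0.384,0,-32.1]]], "grip": 0.0}}

```text
time_s: 1.3
ee_pos: [0.4559, 0.1053, 0.2532]
tcp_rot: [-0.155, 0.988, 0.0, -0.0]
contact_force: [0.9, 1.1, -0.6]
width: 0.0002
```

```bash
python3 -c "
from h import *
go(.505,-.182,.25)"
```

```text
t 1.3 shift [-0.0388 -0.1422  0.0032] turn -0.04 now ab z 0.4663 -0.0397 0.2532 F [ 0.9  1.1 -0.6] w 0.0002
```

Emit:
{"method": "apply_moves", "body": {"series": [[[-0.01,-0.036,0,0],[-0.02,-0.072,0,0],[-0.03,-0.108,0,0],[-0.039,-0.142,0,0],[-0.039,-0.142,0,0],[-0.039,-0.142,0,0]]]}}

```text
time_s: 1.9
ee_pos: [0.5357, -0.0165, 0.2527]
tcp_rot: [-0.154, 0.988, 0.0, -0.001]
contact_force: [-0.9, 0.4, -0.3]
width: 0.0002
```

```bash
python3 - <<'E'
from h import *
go(.505,-.182,.13)
p,d,X,K,T=shot("wrist"); cv2.imwrite('pics/w1.png',p[:,:,::-1]); np.savez('w1.npz',p=p,X=X,d=d,K=K,T=T)
c,s=np.cos(TH),np.sin(TH)
a=X[...,0]*c+X[...,1]*s;b=-X[...,0]*s+X[...,1]*c;Z=X[...,2]
m=(Z>.15)&(Z<.2)&(a<.56)&(a>.45)
print(m.sum());
if m.sum():
  for k in (m&(b<-.19),m&(b>-.17)):
    if k.sum(): print(k.sum(),np.percentile(a[k],[1,50,99]).round(4),np.percentile(b[k],[1,50,99]).round(4),np.percentile(Z[k],[50,98]).round(4))
print(T.round(3))
E
```

```text
t 1.9 shift [-0.0004 -0.002   0.1227] turn -0.13 now ab z 0.5048 -0.1801 0.2527 F [-0.9  0.4 -0.3] w 0.0002
8906
5437 [0.4602 0.4931 0.531 ] [-0.3113 -0.2889 -0.2733] [0.1743 0.1893]
3469 [0.4899 0.5119 0.5175] [-0.0937 -0.0764 -0.0549] [0.1789 0.1895]
[[-0.306 -0.912 -0.275  0.465]
 [ 0.952 -0.292 -0.089 -0.041]
 [ 0.001 -0.289  0.957  0.373]
 [ 0.     0.     0.     1.   ]]
```

View pics/w1.png

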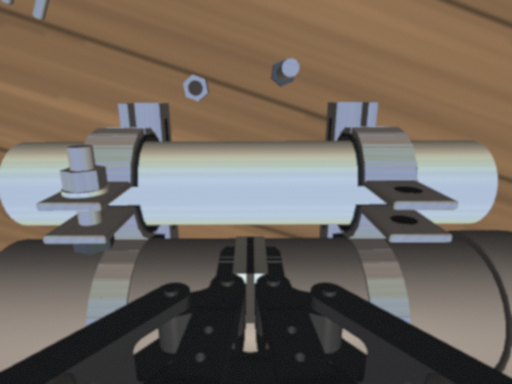

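The wrist view shows the bolted clamp on the left (ears around 90,215) and the empty clamp on the right (around 405,205). The closed jaws are over mid-pipe, and both clamps are square to the tool.

Emit:
{"method": "apply_moves", "body": {"series": [[[0,0,0.03,0],[0,0,0.065,0],[0,0,0.085,0],[0,0,0.094,0],[0,0,0.096,0],[0,0,0.098,0],[0,0,0.1,0],[0,0,0.102,0],[0,0,0.104,0]]]}}

```text
time_s: 2.85
ee_pos: [0.5365, -0.0162, 0.1499]
tcp_rot: [-0.155, 0.988, -0.0, 0.001]
contact_force: [-0.4, 0.6, 11.2]
width: 0.0002
```

Emit:
{"method": "apply_moves", "body": {"series": [[[0,0,0.002,0],[0,0,0.003,0],[0,0,0.004,0],[0,0,0.005,0],[0,0,0.005,0]]]}}

```text
time_s: 3.35
ee_pos: [0.5366, -0.0162, 0.1455]
tcp_rot: [-0.155, 0.988, -0.0, 0.001]
contact_force: [-2.4, -0.0, 8.1]
width: 0.0
```

Emit:
{"method": "apply_moves", "body": {"series": [[[0,0,0.001,0],[0,0,0.002,0],[0,0,0.003,0],[0,0,0.003,0]]]}}

```text
time_s: 3.75
ee_pos: [0.5366, -0.0162, 0.1447]
tcp_rot: [-0.155, 0.988, -0.0, 0.001]
contact_force: [-8.7, 1.7, 29.1]
width: 0.0001
```

Emit:
{"method": "apply_moves", "body": {"series": [[[0,0,0.001,0],[0,0,0.0015,0],[0,0,0.0015,0]]]}}

```text
time_s: 4.05
ee_pos: [0.5367, -0.0162, 0.1446]
tcp_rot: [-0.155, 0.988, -0.001, 0.001]
contact_force: [-12.6, 1.5, 43.0]
width: -0.0001
```

Emit:
{"method": "apply_moves", "body": {"series": [[[0,0,-0.01,0],[0,0,-0.04,0],[0,0,-0.08,0],[0,0,-0.11,0],[0,0,-0.115,0],[0,0,-0.115,0]]]}}

```text
time_s: 4.65
ee_pos: [0.5368, -0.0163, 0.2559]
tcp_rot: [-0.155, 0.988, -0.0, 0.001]
contact_force: [0.2, -0.7, 0.0]
width: -0.0001
```

```bash
python3 - <<'E'
from h import *
p,d,X,K,T=shot("scene")
cv2.imwrite('pics/s2.png',cv2.resize(p[180:280,200:300,::-1],(500,500),interpolation=cv2.INTER_CUBIC))
c,s=np.cos(TH),np.sin(TH)
f=np.load('scene0.npz')
for X in (X,f['X']):
    a=X[...,0]*c+X[...,1]*s;b=-X[...,0]*s+X[...,1]*c;Z=X[...,2]
    m=(a>.47)&(a<.535)&(b>-.24)&(b<-.2)&(Z>.11)&(Z<.14); print('crown',np.percentile(Z[m],[50,90,97]).round(4))
    m=(a>.525)&(a<.55)&(b>-.32)&(b<-.26)&(Z>.148)&(Z<.18)
    v,u=np.nonzero(m);print('head',m.sum(),np.percentile(a[m],[5,50,95]).round(4),np.percentile(b[m],[2,50,98]).round(4),np.percentile(Z[m],[2,50,98]).round(4),u.mean(),v.mean())
    m=(a>.515)&(a<.5225)&(b>-.33)&(b<-.26)&(Z>.148)&(Z<.2)
    print('ear',m.sum(),np.percentile(a[m],[5,50,95]).round(4),np.percentile(b[m],[2,50,98]).round(4))
go(.534,-.292,.26)
E
```

```text
crown [0.1206 0.1242 0.1251]
head 59 [0.5257 0.5305 0.5321] [-0.3039 -0.2948 -0.2813] [0.1556 0.1705 0.1783] 252.47457627118644 231.96610169491527
ear 100 [0.516  0.5182 0.5216] [-0.3115 -0.3004 -0.2745]
crown [0.1256 0.1289 0.1302]
head 58 [0.5254 0.5308 0.5321] [-0.3043 -0.2941 -0.2816] [0.1543 0.1715 0.1782] 252.5 231.98275862068965
ear 103 [0.516  0.5185 0.5217] [-0.3114 -0.3004 -0.2749]
t 4.7 shift [-0.029  -0.1122 -0.0054] turn -0.04 now ab z 0.505 -0.1798 0.2546 F [-0.3  0.3 -0.3] w 0.0001
```

View pics/s2.png

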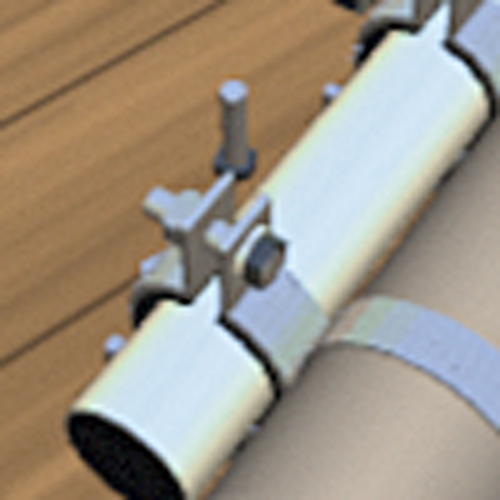

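The view shows the head behind the ear (265,258 in the crop). The crown dropped about 5 mm and the pipe is home. Next I open the jaws part-way and move over the gap.

Emit:
{"method": "apply_moves", "body": {"series": [[[-0.007,-0.028,0,0],[-0.014,-0.056,0,0],[-0.021,-0.084,0,0],[-0.0285,-0.1125,0,0],[-0.0285,-0.1125,0,0],[-0.0285,-0.1125,0,0],[-0.0285,-0.1125,0,0]]], "grip": 0.06}}

```text
time_s: 5.4
ee_pos: [0.5964, -0.1135, 0.2534]
tcp_rot: [-0.155, 0.988, 0.001, -0.001]
contact_force: [-0.6, 0.2, -0.7]
width: 0.06
```

```bash
python3 - <<'E'
from h import *
go(.5335,-.2923,.167)
p,d,X,K,T=shot("wrist",'pics/w2.png')
c,s=np.cos(TH),np.sin(TH)
a=X[...,0]*c+X[...,1]*s;b=-X[...,0]*s+X[...,1]*c;Z=X[...,2]
m=(Z>.184)&(Z<.193)&(a<.54)&(a>.46)&(abs(b+.292)<.05)
print(m.sum(),np.percentile(a[m],[1,50,99]).round(4),np.percentile(b[m],[1,50,99]).round(4))
E
```

```text
t 5.4 shift [-0.001  -0.0014  0.0864] turn -0.02 now ab z 0.5327 -0.2911 0.2534 F [-0.6  0.2 -0.7] w 0.06
1350 [0.4909 0.4963 0.5181] [-0.3125 -0.2933 -0.2743]
```

View pics/w2.png

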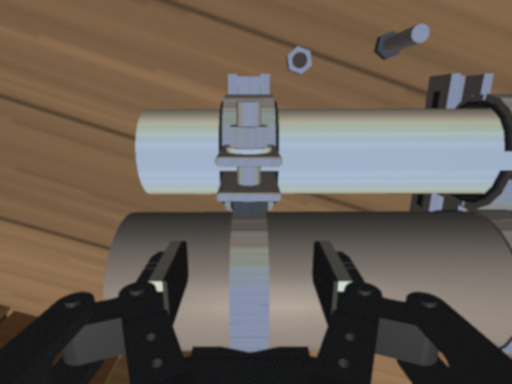

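The wrist view shows the jaws straddling the clamp (fingertips at columns 175 and 325, ear centred at 249). The dark head edge is just behind the rear ear (250,207). Lowering now.

Emit:
{"method": "apply_moves", "body": {"series": [[[-0.001,-0.0016,0.02,0],[-0.001,-0.0016,0.04,0],[-0.001,-0.0016,0.055,0],[-0.001,-0.0016,0.065,0],[-0.001,-0.0016,0.073,0],[-0.001,-0.0016,0.08,0],[-0.001,-0.0016,0.0865,0],[-0.001,-0.0016,0.0865,0],[-0.001,-0.0016,0.0865,0]]]}}

```text
time_s: 6.35
ee_pos: [0.5993, -0.1157, 0.1685]
tcp_rot: [-0.155, 0.988, -0.0, 0.0]
contact_force: [-0.1, -0.1, 0.6]
width: 0.0601
```

```bash
python3 - <<'E'
from h import *
go(.5335,-.2925,.167)
p,d,X,K,T=shot("wrist"); q,*_=shot("scene")
cv2.imwrite('pics/w3.png',np.hstack([p[100:384,100:400,::-1],cv2.resize(q[170:280,200:310,::-1],(284,284),interpolation=2)]))
E
```

```text
t 6.35 shift [0.0013 0.0016 0.0015] turn -0.03 now ab z 0.5348 -0.2941 0.1685 F [-0.1 -0.1  0.6] w 0.0601
```

View pics/w3.png

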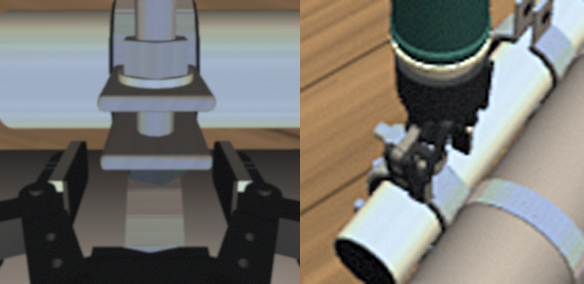

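Emit:
{"method": "apply_moves", "body": {"series": [[[0.001,0.0014,0.001,0],[0.001,0.0014,0.001,0],[0.001,0.0014,0.001,0]]]}}

```text
time_s: 6.75
ee_pos: [0.5977, -0.1146, 0.1675]
tcp_rot: [-0.155, 0.988, -0.0, 0.0]
contact_force: [-0.9, -0.5, -0.6]
width: 0.0596
```

Emit:
{"method": "apply_moves", "body": {"series": [[[0,0,0,0],[0,0,0,0],[0,0,0,0],[0,0,0,0],[0,0,0,0],[0,0,0,0],[0,0,0,0],[0,0,0,0],[0,0,0,0],[0,0,0,0]]], "grip": 0.0}}

```text
time_s: 7.75
ee_pos: [0.5975, -0.114, 0.1676]
tcp_rot: [-0.155, 0.988, 0.0, -0.0]
contact_force: [-1.7, 4.2, 5.1]
width: 0.0233
```

```bash
python3 - <<'E'
from h import *
go(.5335,-.2925,.167); print(env.sense()['moment'])
p,d,X,K,T=shot("wrist"); q,*_=shot("scene")
cv2.imwrite('pics/w4.png',np.hstack([cv2.resize(p[150:384,130:370,::-1],(480,468)),cv2.resize(q[170:280,200:310,::-1],(300,468),interpolation=2)]))
E
```

```text
t 7.75 shift [ 0.0002 -0.0006  0.0006] turn -0.03 now ab z 0.5337 -0.2919 0.1676 F [-1.7  4.2  5.1] w 0.0233
[ 0.64211386  0.33650581 -0.04197658]
```

View pics/w4.png

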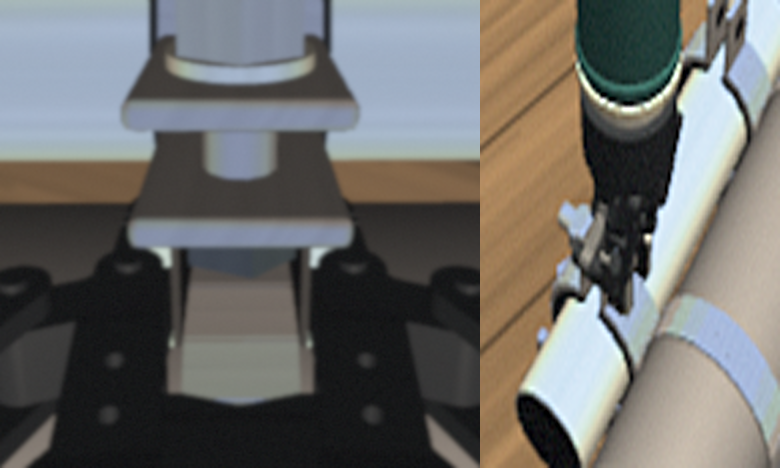

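Both jaws are on the head, with the dark hexagon at (240,260) between them. The opening is 23.3 mm, which fits across-flats (24 mm) and not across-corners (27.7 mm). I'll hold briefly, recheck and hand in.

Emit:
{"method": "apply_moves", "body": {"series": [[[0,0,0,0],[0,0,0,0],[0,0,0,0],[0,0,0,0],[0,0,0,0]]]}}

```text
time_s: 8.35
ee_pos: [0.5975, -0.114, 0.1676]
tcp_rot: [-0.155, 0.988, 0.0, -0.0]
contact_force: [-2.6, 4.3, 5.2]
width: 0.0233
```

```bash
python3 - <<'E'
from h import *
go(.5335,-.2925,.167)
p,d,X,K,T=shot("scene"); o=np.load('scene0.npz')['p'].astype(int)
c,s=np.cos(TH),np.sin(TH);a=X[...,0]*c+X[...,1]*s;b=-X[...,0]*s+X[...,1]*c;Z=X[...,2]
m=(a>.47)&(a<.535)&(b>-.2)&(b<-.12)&(Z>.11)&(Z<.14); print('crown',np.percentile(Z[m],[90,97]).round(4))
D=abs(p.astype(int)-o).max(-1)>50
for n,(u,v) in dict(nut=(235,221),bolt=(247,205),spanner=(157,240),tape=(122,283),box=(125,345),jar=(306,145),coupling=(373,153)).items(): print(n,D[v-14:v+15,u-14:u+15].mean().round(3))
env.sign_off()
E
```

```text
t 8.35 shift [ 0.0002 -0.0006  0.0006] turn -0.03 now ab z 0.5337 -0.2919 0.1676 F [-2.6  4.3  5.2] w 0.0233
crown [0.124 0.125]
nut 0.252
bolt 0.709
spanner 0.0
tape 0.0
box 0.0
jar 0.0
coupling 0.0
the job is handed in; nothing more can be done
```

The front pipe is pressed home, and the gripper is holding the hidden bolt head across two flats. I handed the job in at about 8.4 s, well under the 43 s limit.

- **Pipe:** I pressed it straight down with closed fingertips midway between the clamps. It stopped moving at 43 N, with the fingertips at 122.6 mm against 123 mm for fully home. The camera depth shows the crown dropped about 5 mm.
- **Bolt head:** I reached down behind the ear of the bolted clamp and closed the jaws along the pipe direction. They stopped at a 23.3 mm opening, which fits the 24 mm flats and not the corners (27.7 mm). The reading was the same 0.6 s later, with only about 5 N of outside force on the wrist. I did not measure the bolt's angle directly.
- **Loose things:** The spanner, tape measure, box, jar and coupling look unchanged in the scene camera. The same check did show changes at the spare nut and spare bolt. The arm now covers that part of the picture, so the check says nothing about those two. I never moved near them and saw no contact there, but I couldn't check them at the end.

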